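# Return a boring cutter to its graded rack

## Robot

A 7-joint arm with a two-finger parallel gripper is mounted at the origin on a cart in front of the work surface, level with it; the furniture and walls round the work are solid. World frame = base frame: x ahead of the robot, y to its left, z up, the work surface at z = 0. Lengths are in m, angles in rad, forces in N, time in s.
With the tool pointing down it reaches from about 0.4 to 0.85 m from the base axis. Payload 10.4 kg.
Tool frame: the origin (TCP) lies midway between the tips of the shut fingers; the grasp point (between the pads) lies 19 mm behind it; z points along the fingers, y is the line along which they close (so a half turn about z gives the same grasp; the last joint's range is limited). The gripper opens to 87 mm and grips with 3 to 60 N. Pads are 19 mm wide; open, the fingers measure 117 mm over their backs; the gripper's body (75 mm by 190 mm) begins 51 mm behind the grasp point.
Start: joints at [1.319, 0.332, -0.065, 1.46, 0.022, 1.35, -0.088], TCP at [0.142, -0.609, 0.223] pointing down, gripper open.
Joint ranges: [-2.6, 2.6], [-0.5, 2.12], [-1.47, 1.34], [0.16, 2.42], [-1.27, 4.41], [0.06, 2.06], [-2.6, 2.6]. Speed limits (rad/s): [2.22, 2.22, 2.79, 2.79, 3.14, 3.14, 3.14].

## Interface

Orientations are given as a unit quaternion [x, y, z, w].
In Python, from bench import sensors, eyes, order gives the robot as it stands.
- The arm moves only by the tool arm_command, never from a script. Its argument "steps" is a list of rows, each an object with "rot": the turn, a rotation vector about the world's x, y, z in degrees, a list of three; "slide": the shift along the world's x, y, z in m, a list of three; "grip": the opening, from 0 (shut) to 1 (fully open). A call has exactly 8 rows; each row shifts and turns the commanded pose from where the row before left it; what a row does not reach is not made up. A row lasts 1/8 s, in which the tool goes at most 62.5 mm and 10.7 degrees, less where a joint would pass 70% of its speed; a pose out of reach is approached as far as the arm can. A call with a gripper value outside its range is refused whole. The fingers move at their own pace and stop on an object; "newtons" is the grip in N (left out, the last holds). Time passes only in rows, so rows that do not move let the fingers close, or fill a call up. It gives the time, the measured TCP pose, the force, the opening and the grip force at its end, in the units of the state.
- sensors.read_state(): the state, without advancing time (a new reading comes with each control period).
- eyes.camera(name): name is "side" or "top" or "wrist"; returns a dict with "pixels" (400x640x3 uint8, red, green, blue), "intrinsics" (3x3 intrinsics, pixels), "pose" (4x4, takes a point from camera to world coordinates). Camera axes: x right, y down, z forward; pixel columns grow to the right and rows downward; lengths in m; the calibration is good to about 2 mm. A picture is of the moment at which its call begins. There is no depth.
- order.close_job(): hands the job in; it is judged then, once.
Trained networks look in a picture, given as the dict that the camera call returned (one of the last four; its "shot" number tells which), for a name from the list of things; names that differ only in an ending like _2 or _b are one class to them, and where a whole thing is asked for, a point or a joint stands for the part that bears it (a point fixed in the world has none). Each returns a list of dicts, best first, with "conf" (0 to 1); they miss things now and then, are a little off and sometimes report something else, mostly with a low value. They report only what shows in the picture. A call takes as long as a camera call.
- eyes.look_for(name, picture): "bbox" ([left, top, right, bottom] in pixels, round what is visible of it).
The state is a dict: "time": time; "joint_positions": joint angles; "joint_vel": joint speeds; "joint_torque": joint torques, N m; "ee_pos": TCP position; "eef_rot": TCP orientation; "ft_force": force on the tool from outside, world axes, zero at the start; "torque": the same for the moment, N m; "width": finger opening in m; "grip_force": force on a finger pad.
Only numpy, scipy, OpenCV 4.12 (cv2) and the standard library are available. Lean on these libraries where they do the work, as an engineer would, in place of code of your own. Each camera call takes 0.05 s, during which the arm holds its last target. There are 200 camera calls.

## Task

Take the blue-collared cutter out of the wooden block and put it, shank down, into the hole of the graded rack that matches its shank. The hole strip may stand anywhere in its channel, so feel for the hole with a light touch, never pressing harder than 30 N, then push the cutter down against its stiff seat until the collar rests on the strip, and let go. Use no other hole, and leave the other two cutters standing and the things round about where they are.

Things in the scene. Friction and masses are not known exactly. Their poses are not given: they have to be found in the camera images.
- cutter_blue: Boring cutter, upright: plain steel shank 16 mm in diameter, 40 mm long, 1 mm bevel at its foot; then a blue collar 28 mm across, 12 mm tall; then a dark round head 24 mm across, 36 mm tall; 88 mm in all, about 120 g. Origin: centre of the foot; z up towards the head. This is the one to put away. Its head is the place to grip.
- cutter_red: Boring cutter, upright: plain steel shank 12 mm in diameter, 40 mm long, 1 mm bevel at its foot; then a red collar 28 mm across, 12 mm tall; then a dark round head 22 mm across, 36 mm tall; 88 mm in all, about 100 g. Origin: centre of the foot; z up towards the head.
- cutter_yellow: Boring cutter, upright: plain steel shank 20 mm in diameter, 40 mm long, 1 mm bevel at its foot; then a yellow collar 28 mm across, 12 mm tall; then a dark round head 26 mm across, 36 mm tall; 88 mm in all, about 140 g. Origin: centre of the foot; z up towards the head.
- dock: Dark wooden block, 60 (x) x 166 (y) x 24 (z) mm, fixed to the bench. Three round pockets 24 mm wide and 12 mm deep in a row along its y axis at -55, 0 and +55 mm; the three cutters stand in them in any order. Origin: centre of its underside.
- rack: Graded rack, fixed to the bench: aluminium channel 74 (x) x 245 (y) mm, walls 42 mm high, holding a light wooden strip 50 x 205 mm whose flat top is 65 mm above the underside. Five round holes in a row on the strip, 40 mm apart along y, at x = 0: for shanks of 8, 12, 16, 20 and 25 mm from -y to +y, each 2 mm wider than its shank, the rim a bare 1 mm. Origin: centre of the underside.
- mid_top (a point): Point of the fixed rack over its origin, at the height of the strip's top. With the strip in the middle of its channel the 16 mm hole is centred here; but the strip may stand up to 12 mm to either side along the rack's y. This shift is not measured: see it or feel for it. The strip is wedged: it slides only under some 60 N.
- seat_16 (a joint): How far the seat in the 16 mm hole is pushed down, m: 0 as found, 0.022 at its limit. A black seat closes each hole 22 mm below the strip's top; it slides down stiffly (about 6 N), stays where pushed and does not spring back. Home: the collar's underside on the strip's top, foot 40 mm deep, this seat at 0.018.
- seat_8 (a joint): How far the seat in the 8 mm hole is pushed down, m: 0 as found, 0.022 at its limit. Not to be used.
- seat_12 (a joint): How far the seat in the 12 mm hole is pushed down, m: 0 as found, 0.022 at its limit. Not to be used.
- seat_20 (a joint): How far the seat in the 20 mm hole is pushed down, m: 0 as found, 0.022 at its limit. Not to be used.
- seat_25 (a joint): How far the seat in the 25 mm hole is pushed down, m: 0 as found, 0.022 at its limit. Not to be used.
- tape_measure: Yellow pocket tape measure, 80x31x66 mm, a bystander at the back. Origin: centre of its underside.
- flat_brush: Flat brush with wooden handle, 160x45x13 mm, a bystander lying at the left. Origin: centre of its underside.
- wood_offcut: Wooden offcut, 180x70x35 mm, a bystander at the back left. Origin: centre of its underside.
- block_plane: Red metal block plane, 168x52x71 mm, a bystander at the back right. Origin: centre of its underside.

How it is judged:
By the outcome, as a careful person would: the job done as asked, in the order asked, and still so for the second after the job is handed in, with the robot touching nothing.
It also fails if it takes over 67 s, if anything falls off the work surface, if the arm or the gripper's body presses on something with over 40 N, if the wrist force passes 120 N, or if a joint passes its speed limit or range.

## Working session

There is one attempt and no reset: what is moved stays moved. The work goes in short steps, Python scripts to look and compute and a tool call to move; the robot and the scene stay as the last step left them, time stands still between calls to the robot, and variables do not carry over. Pictures are saved under pics/ and viewed, at most 10 in all, crops included, and the job is handed in when it is done.

Besides the shell and the picture viewer there is one more tool, called after "Request:" by a JSON object that holds its "name" and its "arguments". arm_command: Moves the arm, as the interface text tells. Its arguments: {"type":"object","properties":{"steps":{"type":"array","items":{"type":"object","properties":{"rot":{"type":"array","items":{"type":"number"}},"slide":{"type":"array","items":{"type":"number"}},"grip":{"type":"number"}}}},"newtons":{"type":"number"}},"required":["steps"]}

```bash
mkdir -p pics; cat > h.py <<'E'
import numpy as np, cv2
from bench import sensors, eyes, order
def snap(n,f=None):
    c=eyes.camera(n)
    if f: cv2.imwrite('pics/'+f,c['pixels'][:,:,::-1])
    return c
def ray(c,u,v,z):
    K=np.array(c['intrinsics']);T=np.array(c['pose'])
    d=T[:3,:3]@np.linalg.solve(K,[u,v,1]);o=T[:3,3]
    return o+d*(z-o[2])/d[2]
def proj(c,p):
    K=np.array(c['intrinsics']);T=np.array(c['pose'])
    q=K@(T[:3,:3].T@(np.array(p)-T[:3,3]));return q[:2]/q[2]
E
python3 - <<'E'
from h import *
np.set_printoptions(precision=3,suppress=True)
s=sensors.read_state();print({k:s[k] for k in('time','ee_pos','eef_rot','ft_force','width')})
for n in('top','side'):
    c=snap(n,n+'0.png');print(n,np.array(c['pose']),np.array(c['intrinsics'])[0])
    for t in('cutter_blue','cutter_red','cutter_yellow','dock','rack'):
        for r in eyes.look_for(t,c)[:2]: 
            b=r['bbox'];print(t,r['conf'],np.round(b,1),ray(c,(b[0]+b[2])/2,(b[1]+b[3])/2,.065))
E
```

```text
{'time': 0.0, 'ee_pos': array([ 0.142, -0.608,  0.222]), 'eef_rot': array([ 0.993,  0.114, -0.   , -0.001]), 'ft_force': array([-0.195,  0.296,  0.454]), 'width': 0.08703632007361368}
top [[-0.015 -0.997  0.075  0.5  ]
 [-1.     0.013 -0.023  0.004]
 [ 0.022 -0.075 -0.997  1.446]
 [ 0.     0.     0.     1.   ]] [432.822   0.    319.831]
cutter_blue 0.69 [393.6 138.3 417.3 198.1] [ 0.722 -0.306  0.065]
cutter_red 0.48 [378.4 230.2 387.5 235.5] [ 0.514 -0.228  0.065]
cutter_yellow 0.48 [184.1 224.1 214.1 272. ] [0.475 0.356 0.065]
dock 0.95 [371.6 221.9 423.5 243.2] [ 0.514 -0.275  0.065]
rack 0.27 [266.4 206.6 271.6 211.3] [0.595 0.135 0.065]
side [[ 0.997  0.047 -0.065  0.696]
 [ 0.079 -0.427  0.901 -1.13 ]
 [ 0.015 -0.903 -0.429  0.594]
 [ 0.     0.     0.     1.   ]] [425.147   0.    327.235]
cutter_blue 0.49 [274.2 227.9 282.8 263.8] [ 0.522 -0.283  0.065]
cutter_red 0.69 [349.3 179.4 402.9 194.6] [0.76  0.092 0.065]
cutter_red 0.54 [276.5 218.7 287.6 250.5] [ 0.521 -0.23   0.065]
cutter_yellow 0.87 [261.4 243.3 274.2 275.2] [ 0.509 -0.341  0.065]
cutter_yellow 0.73 [348.7 181.1 402.8 194.1] [0.759 0.087 0.065]
dock 0.96 [268.8 243.2 301.2 289.9] [ 0.552 -0.365  0.065]
rack 0.95 [302.9 180.3 339.5 228.3] [ 0.602 -0.049  0.065]
rack 0.66 [265.2 243.7 304.4 293.7] [ 0.553 -0.374  0.065]
```

View pics/top0.png

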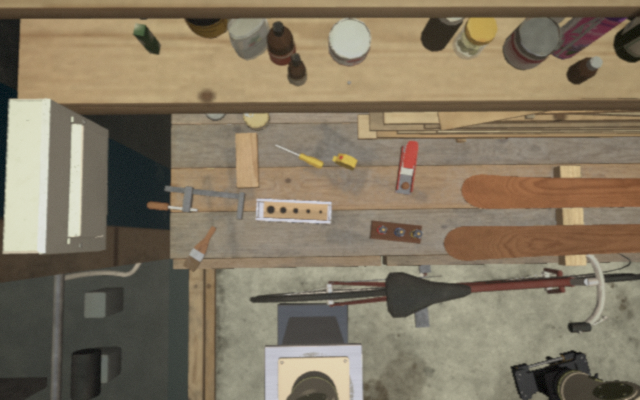

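View pics/side0.png

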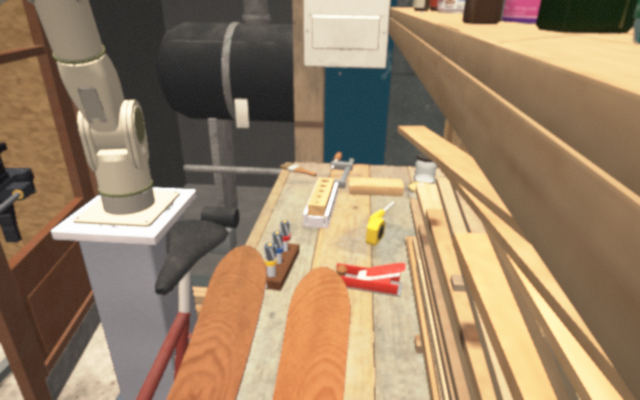

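The top view shows the dock at about px (397,232) and the rack strip at about (294,211), with the largest hole at the left (+y). The side view shows yellow nearest, blue in the middle and red furthest. I'll go above the dock, raised first, turning so that the fingers close across the row.

Request:
{"name": "arm_command", "arguments": {"steps": [{"slide":[0,0,0.06],"rot":[0,0,9],"grip":1},{"slide":[0.02,0.02,0.05],"rot":[0,0,10]},{"slide":[0.04,0.04,0],"rot":[0,0,10]},{"slide":[0.04,0.04,0],"rot":[0,0,10]},{"slide":[0.04,0.04,0],"rot":[0,0,10]},{"slide":[0.04,0.04,0],"rot":[0,0,9]},{"slide":[0.04,0.04,0],"rot":[0,0,9]},{"slide":[0.04,0.04,0],"rot":[0,0,9]}]}}

```text
schema error: expected keys rot, slide, grip
```

```bash
python3 - <<'E'
from h import *
np.set_printoptions(precision=3,suppress=True)
s=sensors.read_state();print(s['time'],s['ee_pos'],s['eef_rot'])
c=snap('top')
im=c['pixels'][:,:,::-1]
cv2.imwrite('pics/crop1.png',np.hstack([cv2.resize(im[195:228,250:340],None,fx=4.4,fy=4.4,interpolation=2),cv2.resize(im[212:245,360:450],None,fx=4.4,fy=4.4,interpolation=2)]))
for z,ps in((.065,[(271,210),(283,210.5),(295,211),(307,211.5),(320,212)]),(.024,[(371,231),(423,234),(397.5,232.5)])):
    for p in ps: print(p,ray(c,*p,z))
E
```

```text
0.6 [ 0.142 -0.609  0.223] [0.993 0.114 0.    0.   ]
(271, 210) [0.592 0.129 0.065]
(283, 210.5) [0.59  0.09  0.065]
(295, 211) [0.588 0.052 0.065]
(307, 211.5) [0.586 0.014 0.065]
(320, 212) [ 0.583 -0.028  0.065]
(371, 231) [ 0.521 -0.195  0.024]
(423, 234) [ 0.509 -0.367  0.024]
(397.5, 232.5) [ 0.515 -0.283  0.024]
```

View pics/crop1.png

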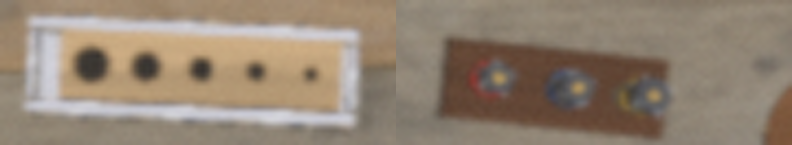

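The crop shows the dock with red, blue (px ≈ 399,232) and yellow from left to right. The rack holes run from large (left) to small, and the strip is shifted to the right. Dock yaw is about -6.5°, rack yaw about -3.3°.

Request:
{"name": "arm_command", "arguments": {"steps": [{"slide":[0,0,0.06],"rot":[0,0,8],"grip":1},{"slide":[0.02,0.02,0.05],"rot":[0,0,9],"grip":1},{"slide":[0.04,0.04,0],"rot":[0,0,9],"grip":1},{"slide":[0.04,0.04,0],"rot":[0,0,9],"grip":1},{"slide":[0.04,0.04,0],"rot":[0,0,9],"grip":1},{"slide":[0.04,0.04,0],"rot":[0,0,9],"grip":1},{"slide":[0.04,0.04,0],"rot":[0,0,9],"grip":1},{"slide":[0.04,0.04,0],"rot":[0,0,8],"grip":1}]}}

```text
time: 1.65
ee_pos: [0.4028, -0.3473, 0.3329]
eef_rot: [0.747, 0.665, -0.0, 0.0]
ft_force: [0.2, -0.7, 0.1]
width: 0.0874
grip_force: 0.0
```

Request:
{"name": "arm_command", "arguments": {"steps": [{"slide":[0.03,0.015,0],"rot":[0,0,0],"grip":1},{"slide":[0.03,0.015,0],"rot":[0,0,0],"grip":1},{"slide":[0.03,0.015,-0.02],"rot":[0,0,0],"grip":1},{"slide":[0.02,0.015,-0.03],"rot":[0,0,0],"grip":1},{"slide":[0,0,-0.03],"rot":[0,0,0],"grip":1},{"slide":[0,0,-0.02],"rot":[0,0,0],"grip":1},{"slide":[0,0,0],"rot":[0,0,0],"grip":1},{"slide":[0,0,0],"rot":[0,0,0],"grip":1}]}}

```text
time: 2.65
ee_pos: [0.5121, -0.289, 0.2337]
eef_rot: [0.748, 0.663, 0.0, 0.001]
ft_force: [-0.4, -0.2, 1.4]
width: 0.0868
grip_force: 0.0
```

```bash
python3 - <<'E'
from h import *
np.set_printoptions(precision=3,suppress=True)
s=sensors.read_state();print(s['time'],s['ee_pos'],s['eef_rot'])
c=snap('wrist','w1.png');print(np.array(c['pose']))
for t in('cutter_blue','cutter_red','cutter_yellow','dock'):
    for r in eyes.look_for(t,c)[:2]: print(t,r['conf'],np.round(r['bbox'],1))
E
```

```text
2.65 [ 0.512 -0.289  0.234] [0.748 0.663 0.    0.001]
[[ 0.993 -0.116 -0.036  0.523]
 [-0.121 -0.945 -0.304 -0.204]
 [ 0.001  0.306 -0.952  0.396]
 [ 0.     0.     0.     1.   ]]
cutter_blue 0.59 [311.1 155.6 339.3 191.5]
cutter_red 0.92 [318.3 103.8 343.9 129.8]
cutter_yellow 0.97 [312.5 198.1 341.1 243.7]
dock 0.82 [299.5  89.3 356.9 227.7]
dock 0.47 [426.6 148.8 607.9 201.6]
```

View pics/w1.png

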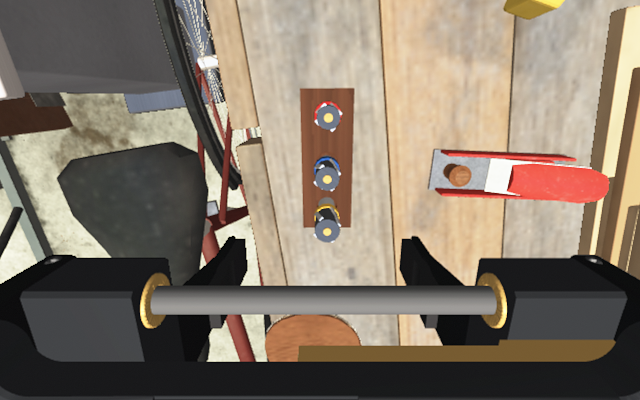

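The wrist view shows the head tops: red (328,118), blue (327,179), yellow (327,231). The dock looks aligned with the image.

```bash
python3 - <<'E'
from h import *
np.set_printoptions(precision=4,suppress=True)
c=snap('wrist');d=snap('side')
P=[ray(c,*p,.1) for p in((328,118),(327,179),(327,231))]
for p in P: print(p,proj(d,p))
print(np.linalg.norm(P[0]-P[1]),np.linalg.norm(P[2]-P[1]),np.degrees(np.arctan2(*(P[0]-P[2])[:2])))
for p in((301,89),(354,89),(351,227),(302,227)):print(ray(c,*p,.024))
E
```

```text
[ 0.5252 -0.2231  0.1   ] [283.6769 220.9253]
[ 0.5177 -0.2792  0.1   ] [276.3509 232.1048]
[ 0.5114 -0.3327  0.1   ] [269.0167 243.9073]
0.05660876716215061 0.053935025371870386 7.200733404997333
[ 0.4999 -0.1934  0.024 ]
[ 0.5579 -0.2005  0.024 ]
[ 0.5391 -0.364   0.024 ]
[ 0.4778 -0.3565  0.024 ]
```

Request:
{"name": "arm_command", "arguments": {"steps": [{"slide":[0.006,0.0105,-0.03],"rot":[0,0,0],"grip":1},{"slide":[0,0,-0.035],"rot":[0,0,0],"grip":1},{"slide":[0,0,-0.035],"rot":[0,0,0],"grip":1},{"slide":[0,0,-0.034],"rot":[0,0,0],"grip":1},{"slide":[0,0,-0.02],"rot":[0,0,0],"grip":1},{"slide":[0,0,-0.01],"rot":[0,0,0],"grip":1},{"slide":[0,0,0],"rot":[0,0,0],"grip":0.6},{"slide":[0,0,0],"rot":[0,0,0],"grip":0.4}], "newtons": 45}}

```text
time: 4.0
ee_pos: [0.5185, -0.2785, 0.0698]
eef_rot: [0.748, 0.663, 0.0, 0.001]
ft_force: [0.2, 0.5, 0.9]
width: 0.0748
grip_force: 0.0
```

Request:
{"name": "arm_command", "arguments": {"steps": [{"slide":[0,0,0],"rot":[0,0,0],"grip":0.2},{"slide":[0,0,0],"rot":[0,0,0],"grip":0},{"slide":[0,0,0],"rot":[0,0,0],"grip":0},{"slide":[0,0,0],"rot":[0,0,0],"grip":0},{"slide":[0,0,0],"rot":[0,0,0],"grip":0},{"slide":[0,0,0],"rot":[0,0,0],"grip":0},{"slide":[0,0,0],"rot":[0,0,0],"grip":0},{"slide":[0,0,0],"rot":[0,0,0],"grip":0}]}}

```text
time: 5.0
ee_pos: [0.5178, -0.2782, 0.0686]
eef_rot: [0.748, 0.663, 0.0, 0.0]
ft_force: [-0.4, -0.5, -1.0]
width: 0.0229
grip_force: 45.0
```

Request:
{"name": "arm_command", "arguments": {"steps": [{"slide":[0,0,0.02],"rot":[0,0,0],"grip":0},{"slide":[0,0,0.045],"rot":[0,0,0],"grip":0},{"slide":[0,0,0.05],"rot":[0,0,0],"grip":0},{"slide":[0,0.03,0.04],"rot":[0,0,0],"grip":0},{"slide":[0.01,0.05,0],"rot":[0,0,1],"grip":0},{"slide":[0.02,0.05,0],"rot":[0,0,1],"grip":0},{"slide":[0.02,0.05,0],"rot":[0,0,1],"grip":0},{"slide":[0.02,0.04,0],"rot":[0,0,1],"grip":0}]}}

```text
time: 6.0
ee_pos: [0.5883, -0.0558, 0.2254]
eef_rot: [0.724, 0.69, 0.001, 0.001]
ft_force: [0.6, -0.4, -0.9]
width: 0.0231
grip_force: 45.0
```

Request:
{"name": "arm_command", "arguments": {"steps": [{"slide":[0,0.035,0],"rot":[0,0,0],"grip":0},{"slide":[0,0.02,0],"rot":[0,0,0],"grip":0},{"slide":[0,0,0],"rot":[0,0,0],"grip":0},{"slide":[0,0,0],"rot":[0,0,0],"grip":0},{"slide":[0,0,0],"rot":[0,0,0],"grip":0},{"slide":[0,0,0],"rot":[0,0,0],"grip":0},{"slide":[0,0,0],"rot":[0,0,0],"grip":0},{"slide":[0,0,0],"rot":[0,0,0],"grip":0}]}}

```text
time: 7.0
ee_pos: [0.5878, -0.0033, 0.2236]
eef_rot: [0.725, 0.689, 0.0, 0.0]
ft_force: [0.2, 0.3, -0.8]
width: 0.0229
grip_force: 45.0
```

```bash
python3 - <<'E'
from h import *
np.set_printoptions(precision=4,suppress=True)
s=sensors.read_state();print(s['time'],s['ee_pos'],s['eef_rot'],s['width'],s['ft_force'])
c=snap('wrist','w2.png')
t=snap('top')
for p in((295.7,210.7),(270.9,209.8),(320.5,211.8)): print(ray(t,*p,.065),proj(c,ray(t,*p,.065)))
E
```

```text
7.0 [ 0.5878 -0.0033  0.2236] [0.7247 0.689  0.     0.    ] 0.022924829875440353 [ 0.1792  0.3127 -0.7907]
[0.5886 0.05   0.065 ] [320.5168 130.6127]
[0.5925 0.129  0.065 ] [320.1746  42.5409]
[ 0.584  -0.0292  0.065 ] [320.2105 206.326 ]
```

View pics/w2.png

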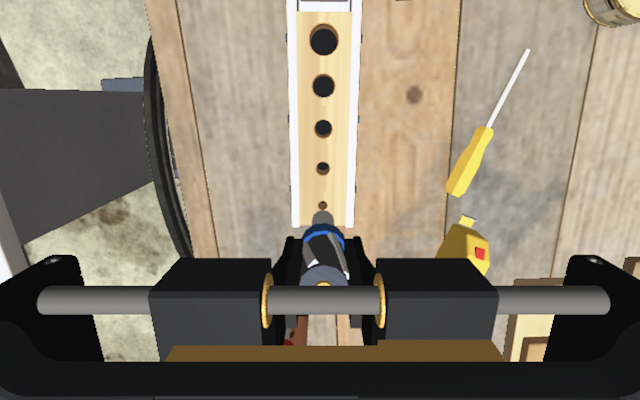

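The wrist view shows the strip's holes along column ≈323 at rows 40, 86, 128 (the 16 mm hole), 168 and 205. The held cutter's foot is at about (322,212).

```bash
cat >> h.py <<'E'
def holes(c,guess):
    g=cv2.cvtColor(c['pixels'],cv2.COLOR_RGB2GRAY); out=[]
    n,l,st,ce=cv2.connectedComponentsWithStats((g<75).astype(np.uint8))
    for u,v in guess:
        i=min(range(1,n),key=lambda k:np.hypot(ce[k][0]-u,ce[k][1]-v)); out.append((ce[i],st[i]))
    return out
E
python3 - <<'E'
from h import *
np.set_printoptions(precision=4,suppress=True)
c=snap('wrist')
for ce,st in holes(c,[(323,40),(323,86),(323,128),(323,168),(322,205)]):
    x,y,w,h,a=st
    # near-edge/far-edge rim at strip top
    print(ce,st,ray(c,x+w/2-.5,y+h/2-.5,.065))
s=sensors.read_state()['ee_pos']
for f in(0,.016): print(proj(c,[s[0],s[1],s[2]-.0566+f]))
for p in((288,226),(356,226)):print(ray(c,*p,.042))
E
```

```text
[323.4645  41.5464] [310  29  28  26 549] [0.5956 0.1298 0.065 ]
[323.1083  85.9858] [313  76  21  21 351] [0.5932 0.0915 0.065 ]
[322.7828 127.6717] [315 120  16  16 198] [0.5907 0.053  0.065 ]
[322.5753 166.4384] [317 163  12   8  73] [0.5887 0.0139 0.065 ]
[322.5    202.3333] [321 202   4   2   6] [ 0.5866 -0.0249  0.065 ]
[322.2327 218.2277]
[322.1744 226.6549]
[ 0.5446 -0.0593  0.042 ]
[ 0.6237 -0.0634  0.042 ]
```

Request:
{"name": "arm_command", "arguments": {"steps": [{"slide":[0.001,0.01,-0.02],"rot":[0,0,0],"grip":0},{"slide":[0,0.01,-0.02],"rot":[0,0,0],"grip":0},{"slide":[0,0.008,-0.02],"rot":[0,0,0],"grip":0},{"slide":[0,0,-0.02],"rot":[0,0,0],"grip":0},{"slide":[0,0,-0.005],"rot":[0,0,0],"grip":0},{"slide":[0,0,0],"rot":[0,0,0],"grip":0},{"slide":[0,0,0],"rot":[0,0,0],"grip":0},{"slide":[0,0,0],"rot":[0,0,0],"grip":0}]}}

```text
time: 8.15
ee_pos: [0.5892, 0.0246, 0.1393]
eef_rot: [0.725, 0.689, 0.0, 0.0]
ft_force: [-0.3, 0.8, -0.9]
width: 0.0231
grip_force: 45.0
```

```bash
python3 - <<'E'
from h import *
np.set_printoptions(precision=4,suppress=True)
c=snap('wrist');T=snap('top')
s=sensors.read_state();e=s['ee_pos'];print(s['time'],e,s['ft_force'])
print('foot',proj(c,[e[0],e[1],e[2]-.0566]),proj(c,[e[0],e[1]+.008,e[2]-.0566]))
gs=[proj(c,[.5907+.0595*k*.04,.053+.04*k,.065]) for k in(2,1,0)];print(gs)
for ce,st in holes(c,gs):
    x,y,w,h,a=st; print(st,ray(c,x+w/2-.5,y+h/2-.5,.065))
cv2.imwrite('pics/w3.png',cv2.resize(c['pixels'][60:300,220:420,::-1],None,fx=2.5,fy=2.5))
E
```

```text
8.25 [0.589  0.0247 0.139 ] [ 0.7349 -0.1151 -0.4375]
foot [321.9108 218.0625] [321.3322 207.8346]
[array([323.0486,  60.9339]), array([322.6207, 120.9963]), array([322.2359, 175.0029])]
[ 306   47   36   37 1007] [0.5956 0.1304 0.065 ]
[309 108  28  28 585] [0.593  0.0926 0.065 ]
[313 166  21  21 264] [0.5912 0.0522 0.065 ]
```

View pics/w3.png

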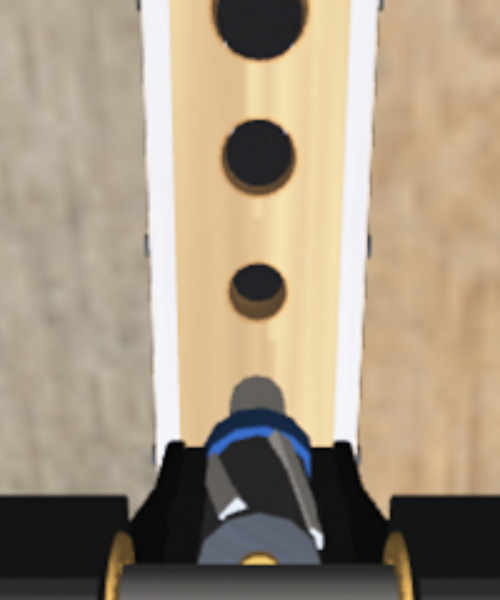

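The close view shows the 16 mm hole at px ≈(323,176.5) and the cutter's foot front edge at (323,210). So the shift to make is about +1.4 mm in x and +28.3 mm in y.

Request:
{"name": "arm_command", "arguments": {"steps": [{"slide":[0.0014,0.014,0],"rot":[0,0,0],"grip":0},{"slide":[0,0.0143,0],"rot":[0,0,0],"grip":0},{"slide":[0,0,-0.005],"rot":[0,0,0],"grip":0},{"slide":[0,0,-0.005],"rot":[0,0,0],"grip":0},{"slide":[0,0,-0.003],"rot":[0,0,0],"grip":0},{"slide":[0,0,0],"rot":[0,0,0],"grip":0},{"slide":[0,0,0],"rot":[0,0,0],"grip":0},{"slide":[0,0,0],"rot":[0,0,0],"grip":0}]}}

```text
time: 9.25
ee_pos: [0.5903, 0.053, 0.1258]
eef_rot: [0.725, 0.689, 0.0, 0.0]
ft_force: [0.6, 0.2, -0.6]
width: 0.0228
grip_force: 45.0
```

```bash
python3 - <<'E'
from h import *
np.set_printoptions(precision=4,suppress=True)
c=snap('wrist')
s=sensors.read_state();e=s['ee_pos'];print(s['time'],e,s['ft_force'])
print('foot',proj(c,[e[0],e[1],e[2]-.0566]))
cv2.imwrite('pics/w4.png',cv2.resize(c['pixels'][160:260,260:380,::-1],None,fx=5,fy=5))
E
```

```text
9.3 [0.5903 0.053  0.1257] [-0.0898 -0.5068 -0.5993]
foot [322.2188 218.1655]
```

View pics/w4.png

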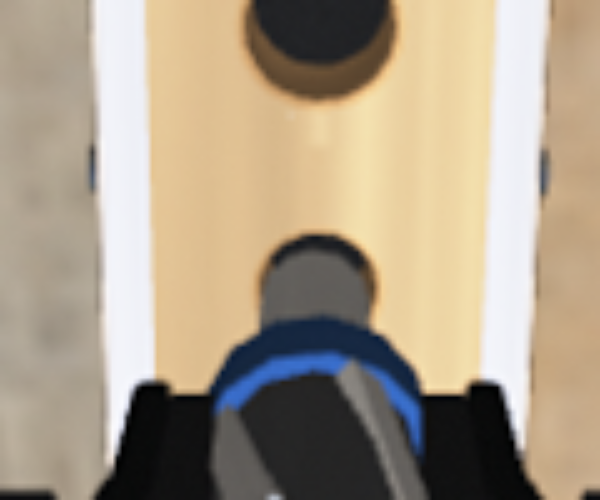

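The crop shows the foot over the hole: dark crescent from px row ≈206.5 (hole edge) to ≈210 (foot edge), columns aligned to within 0.4 px.

```bash
python3 - <<'E'
from h import *
np.set_printoptions(precision=4,suppress=True)
c=snap('wrist')
e=sensors.read_state()['ee_pos']
f=e[2]-.0566
print(ray(c,322.8,209.6,f),ray(c,322.8,209.6,f+.001)-ray(c,322.8,209.6,f),ray(c,323.2,206.3,.065))
E
```

```text
[0.591  0.0597 0.0691] [0.     0.0004 0.001 ] [0.5914 0.0608 0.065 ]
```

Request:
{"name": "arm_command", "arguments": {"steps": [{"slide":[0.0003,-0.001,0],"rot":[0,0,0],"grip":0},{"slide":[0,0,-0.001],"rot":[0,0,0],"grip":0},{"slide":[0,0,-0.001],"rot":[0,0,0],"grip":0},{"slide":[0,0,-0.001],"rot":[0,0,0],"grip":0},{"slide":[0,0,-0.001],"rot":[0,0,0],"grip":0},{"slide":[0,0,-0.001],"rot":[0,0,0],"grip":0},{"slide":[0,0,-0.001],"rot":[0,0,0],"grip":0},{"slide":[0,0,0],"rot":[0,0,0],"grip":0}]}}

```text
time: 10.35
ee_pos: [0.5904, 0.0521, 0.1195]
eef_rot: [0.725, 0.689, -0.0, -0.0]
ft_force: [0.4, -0.3, -0.3]
width: 0.023
grip_force: 45.0
```

Request:
{"name": "arm_command", "arguments": {"steps": [{"slide":[0,0,-0.001],"rot":[0,0,0],"grip":0},{"slide":[0,0,-0.001],"rot":[0,0,0],"grip":0},{"slide":[0,0,-0.001],"rot":[0,0,0],"grip":0},{"slide":[0,0,-0.001],"rot":[0,0,0],"grip":0},{"slide":[0,0,-0.001],"rot":[0,0,0],"grip":0},{"slide":[0,0,-0.001],"rot":[0,0,0],"grip":0},{"slide":[0,0,0],"rot":[0,0,0],"grip":0},{"slide":[0,0,0],"rot":[0,0,0],"grip":0}]}}

```text
time: 11.35
ee_pos: [0.5905, 0.052, 0.1136]
eef_rot: [0.725, 0.689, 0.0, 0.0]
ft_force: [-0.6, 1.0, -0.2]
width: 0.023
grip_force: 45.0
```

Request:
{"name": "arm_command", "arguments": {"steps": [{"slide":[0,0,-0.002],"rot":[0,0,0],"grip":0},{"slide":[0,0,-0.002],"rot":[0,0,0],"grip":0},{"slide":[0,0,-0.002],"rot":[0,0,0],"grip":0},{"slide":[0,0,-0.002],"rot":[0,0,0],"grip":0},{"slide":[0,0,-0.002],"rot":[0,0,0],"grip":0},{"slide":[0,0,-0.002],"rot":[0,0,0],"grip":0},{"slide":[0,0,-0.002],"rot":[0,0,0],"grip":0},{"slide":[0,0,-0.002],"rot":[0,0,0],"grip":0}]}}

```text
time: 12.35
ee_pos: [0.5906, 0.0522, 0.0979]
eef_rot: [0.725, 0.689, 0.0, 0.0]
ft_force: [-2.6, -0.1, 5.1]
width: 0.023
grip_force: 45.0
```

Request:
{"name": "arm_command", "arguments": {"steps": [{"slide":[0,0,-0.002],"rot":[0,0,0],"grip":0},{"slide":[0,0,-0.002],"rot":[0,0,0],"grip":0},{"slide":[0,0,-0.002],"rot":[0,0,0],"grip":0},{"slide":[0,0,-0.002],"rot":[0,0,0],"grip":0},{"slide":[0,0,-0.002],"rot":[0,0,0],"grip":0},{"slide":[0,0,-0.002],"rot":[0,0,0],"grip":0},{"slide":[0,0,-0.0015],"rot":[0,0,0],"grip":0},{"slide":[0,0,0],"rot":[0,0,0],"grip":0}]}}

```text
time: 13.35
ee_pos: [0.5905, 0.052, 0.0838]
eef_rot: [0.725, 0.689, 0.0, -0.0]
ft_force: [0.2, -0.6, 2.0]
width: 0.0232
grip_force: 45.0
```

Request:
{"name": "arm_command", "arguments": {"steps": [{"slide":[0,0,-0.0005],"rot":[0,0,0],"grip":0},{"slide":[0,0,-0.0005],"rot":[0,0,0],"grip":0},{"slide":[0,0,-0.0005],"rot":[0,0,0],"grip":0},{"slide":[0,0,-0.0005],"rot":[0,0,0],"grip":0},{"slide":[0,0,0],"rot":[0,0,0],"grip":0},{"slide":[0,0,0],"rot":[0,0,0],"grip":0},{"slide":[0,0,0],"rot":[0,0,0],"grip":0},{"slide":[0,0,0],"rot":[0,0,0],"grip":0}]}}

```text
time: 14.35
ee_pos: [0.5905, 0.052, 0.082]
eef_rot: [0.725, 0.689, 0.0, 0.0]
ft_force: [-0.1, 0.0, 3.8]
width: 0.0236
grip_force: 45.0
```

Request:
{"name": "arm_command", "arguments": {"steps": [{"slide":[0,0,-0.0004],"rot":[0,0,0],"grip":0},{"slide":[0,0,-0.0004],"rot":[0,0,0],"grip":0},{"slide":[0,0,0],"rot":[0,0,0],"grip":0},{"slide":[0,0,0],"rot":[0,0,0],"grip":0},{"slide":[0,0,0],"rot":[0,0,0],"grip":0},{"slide":[0,0,0],"rot":[0,0,0],"grip":0},{"slide":[0,0,0],"rot":[0,0,0],"grip":0},{"slide":[0,0,0],"rot":[0,0,0],"grip":0}]}}

```text
time: 15.35
ee_pos: [0.5905, 0.0521, 0.0815]
eef_rot: [0.725, 0.689, 0.0, 0.0]
ft_force: [-1.7, 0.4, 7.5]
width: 0.0231
grip_force: 45.0
```

Request:
{"name": "arm_command", "arguments": {"steps": [{"slide":[0,0,-0.0005],"rot":[0,0,0],"grip":0},{"slide":[0,0,-0.0005],"rot":[0,0,0],"grip":0},{"slide":[0,0,0],"rot":[0,0,0],"grip":0},{"slide":[0,0,0],"rot":[0,0,0],"grip":0},{"slide":[0,0,0],"rot":[0,0,0],"grip":0},{"slide":[0,0,0],"rot":[0,0,0],"grip":0},{"slide":[0,0,0],"rot":[0,0,0],"grip":0},{"slide":[0,0,0],"rot":[0,0,0],"grip":0}]}}

```text
time: 16.35
ee_pos: [0.5906, 0.0521, 0.0814]
eef_rot: [0.725, 0.689, -0.0, 0.0]
ft_force: [-5.5, -1.5, 15.6]
width: 0.0233
grip_force: 45.0
```

Request:
{"name": "arm_command", "arguments": {"steps": [{"slide":[0,0,0.0007],"rot":[0,0,0],"grip":0},{"slide":[0,0,0],"rot":[0,0,0],"grip":0.28},{"slide":[0,0,0],"rot":[0,0,0],"grip":0.32},{"slide":[0,0,0],"rot":[0,0,0],"grip":0.5},{"slide":[0,0,0],"rot":[0,0,0],"grip":0.7},{"slide":[0,0,0],"rot":[0,0,0],"grip":0.9},{"slide":[0,0,0],"rot":[0,0,0],"grip":1},{"slide":[0,0,0],"rot":[0,0,0],"grip":1}]}}

```text
time: 17.35
ee_pos: [0.5905, 0.0521, 0.081]
eef_rot: [0.725, 0.689, 0.0, 0.0]
ft_force: [-0.1, -0.3, 1.1]
width: 0.0699
grip_force: 0.0
```

Request:
{"name": "arm_command", "arguments": {"steps": [{"slide":[0,0,0.005],"rot":[0,0,0],"grip":1},{"slide":[0,0,0.015],"rot":[0,0,0],"grip":1},{"slide":[0,0,0.03],"rot":[0,0,0],"grip":1},{"slide":[0,0,0.04],"rot":[0,0,0],"grip":1},{"slide":[0,-0.03,0.02],"rot":[0,0,0],"grip":1},{"slide":[0,-0.03,0],"rot":[0,0,0],"grip":1},{"slide":[0,0,0],"rot":[0,0,0],"grip":1},{"slide":[0,0,0],"rot":[0,0,0],"grip":1}]}}

```text
time: 18.35
ee_pos: [0.5905, -0.0071, 0.1916]
eef_rot: [0.725, 0.689, 0.0, 0.0]
ft_force: [-0.2, -0.6, 0.7]
width: 0.0873
grip_force: 0.0
```

```bash
python3 - <<'E'
from h import *
c=snap('wrist');d=snap('side')
s=sensors.read_state();print(s['time'],s['ee_pos'],s['ft_force'],s['width'])
print('collar top/head top',proj(c,[.5908,.052,.077]),proj(c,[.5908,.052,.113]),proj(d,[.5908,.052,.065]),proj(d,[.5908,.052,.113]))
a=cv2.resize(c['pixels'][40:240,220:420,::-1],(400,400),interpolation=2)
b=cv2.resize(d['pixels'][160:300,250:390,::-1],(400,400),interpolation=2)
cv2.imwrite('pics/w5.png',np.hstack([a,b]))
E
```

```text
18.45 [ 0.59040257 -0.00652324  0.19130514] [ 0.29706648  0.190556   -0.09436412] 0.08713231535214289
collar top/head top [319.1307579  129.01916315] [318.59103793 133.63972002] [320.67985186 189.72727498] [320.81403376 175.13739481]
```

View pics/w5.png

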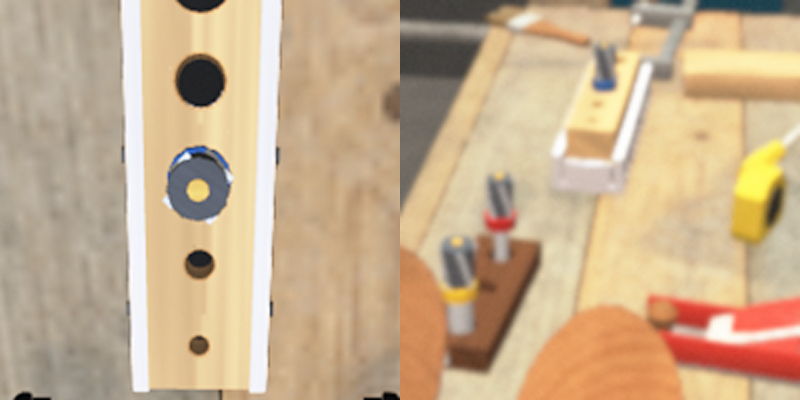

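The picture shows the blue cutter upright in the middle hole, collar on the strip. The red and yellow cutters are still standing in the dock.

```bash
python3 -c "
from bench import order
print(order.close_job())"
```

```text
the job is handed in; nothing more can be done
None
```

The blue-collared cutter is in the rack's 16 mm hole with its collar down on the strip, the gripper has let go, and the job was handed in at about 18.5 s; the highest force in the readings was about 16 N, and the red and yellow cutters still stand in the block.

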